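Check the plating turntables and take the binding one out of service

TASK

Three plate-spreading turntables stand on the bench and one of them has a bearing that binds: first give each platter one good flick by its finger posts, enough to send a free one round at least once, and see whether it coasts or drags to a stop. After that, slide the one that binds along the bench until it stands wholly inside the open-ended steel repair tray, and set the petri dish flat and centred on the platter of a turntable that runs free, leaving that platter at rest. Leave both good turntables standing where they are, lift or tip no turntable, and do not disturb the other things on the bench.

Things in the scene. Friction and masses are not known exactly. Their poses are not given: they have to be found in the camera images.
- turntable_a: Hand plate-spreading turntable, one of three that look alike and swap places between starts; loose, 0.94 kg. Round grey foot 110 mm wide, 20 mm high, upright side; slim column; metal platter 100 mm wide, its top 48 mm above the bench, with 4 upright steel finger posts (8 mm wide, 18 mm tall) 42 mm from the axis, 90 degrees apart. Origin: centre of the foot's underside, z up.
- platter_a (a joint): Platter angle of turntable_a, rad, counter-clockwise from above, endless, near 0 at the start. At 0 the posts stand at 45, 135, 225, 315 deg from the x axis of turntable_a. A post pushed sideways turns it (0.6 N at most). Flicked, a good bearing coasts for 4 to 15 s; a binding one stops within half a second of being let go.
- platter_a_top (a point): Centre of the top face of the platter of turntable_a (turns with it, z up); engraved circles 62 and 33 mm wide are centred here.
- turntable_b: Hand plate-spreading turntable, one of three that look alike and swap places between starts; loose, 0.94 kg. Round grey foot 110 mm wide, 20 mm high, upright side; slim column; metal platter 100 mm wide, its top 48 mm above the bench, with 4 upright steel finger posts (8 mm wide, 18 mm tall) 42 mm from the axis, 90 degrees apart. Origin: centre of the foot's underside, z up.
- platter_b (a joint): Platter angle of turntable_b, rad, counter-clockwise from above, endless, near 0 at the start. At 0 the posts stand at 45, 135, 225, 315 deg from the x axis of turntable_b. A post pushed sideways turns it (0.6 N at most). Flicked, a good bearing coasts for 4 to 15 s; a binding one stops within half a second of being let go.
- platter_b_top (a point): Centre of the top face of the platter of turntable_b (turns with it, z up); engraved circles 62 and 33 mm wide are centred here.
- turntable_c: Hand plate-spreading turntable, one of three that look alike and swap places between starts; loose, 0.94 kg. Round grey foot 110 mm wide, 20 mm high, upright side; slim column; metal platter 100 mm wide, its top 48 mm above the bench, with 4 upright steel finger posts (8 mm wide, 18 mm tall) 42 mm from the axis, 90 degrees apart. Origin: centre of the foot's underside, z up.
- platter_c (a joint): Platter angle of turntable_c, rad, counter-clockwise from above, endless, near 0 at the start. At 0 the posts stand at 45, 135, 225, 315 deg from the x axis of turntable_c. A post pushed sideways turns it (0.6 N at most). Flicked, a good bearing coasts for 4 to 15 s; a binding one stops within half a second of being let go.
- platter_c_top (a point): Centre of the top face of the platter of turntable_c (turns with it, z up); engraved circles 62 and 33 mm wide are centred here.
- repair_tray: Stainless sheet tray fixed to the bench, floor flush with it, inside 160 mm (its x) by 150 mm (its y); walls 3 mm thick, 31 mm high on three sides. Its -y end (to the robot's right) is open with no lip, so a turntable slides in over the bench. Origin: centre of the floor; open edge at y = -75 mm, back wall at y = +75 mm, side walls at x = +-80 mm.
- dish: The only petri dish: round, closed, 58 mm across, 15 mm high, lid and base fixed together, lying flat on the bench to the robot's right, 30 g. Origin: centre of its underside.
- tally_counter: Bystander: chrome hand tally counter, 71x55x24 mm, origin under its centre.
- dropper_bottle: Bystander: small brown dropper bottle, 33 mm across, 102 mm tall, origin under its centre.
- blue_pen: Bystander: blue pen lying flat, 148 mm long, origin under its centre.
- cotton_buds: Bystander: clear round box of cotton buds, 77 mm across, 80 mm tall, origin under its centre.
- bench_timer: Bystander: cream bench timer with a black dial, 58x71x66 mm, origin under its centre.
Mind the look-alikes: they are no part of the job. Leave any yellow look-alike of the turntable_a alone.

How it is judged:
On the way, in this order (a step that is already met when the one before it is completed fails the run):
1. a first platter has been turned by more than 0.6 rad (((value of joint platter_a above 0.6 rad or value of joint platter_a below -0.6 rad) or (value of joint platter_b above 0.6 rad or value of joint platter_b below -0.6 rad) or (value of joint platter_c above 0.6 rad or value of joint platter_c below -0.6 rad))), for 0.1 s.
2. a second platter has been turned as well ((((value of joint platter_a above 0.6 rad or value of joint platter_a below -0.6 rad) and (value of joint platter_b above 0.6 rad or value of joint platter_b below -0.6 rad)) or ((value of joint platter_a above 0.6 rad or value of joint platter_a below -0.6 rad) and (value of joint platter_c above 0.6 rad or value of joint platter_c below -0.6 rad)) or ((value of joint platter_b above 0.6 rad or value of joint platter_b below -0.6 rad) and (value of joint platter_c above 0.6 rad or value of joint platter_c below -0.6 rad)))), for 0.1 s.
3. all three platters have been flicked, and the two free ones have run on past 5.5 rad (0.9 turn) from zero ((((value of joint platter_a above 5.5 rad or value of joint platter_a below -5.5 rad) and (value of joint platter_b above 5.5 rad or value of joint platter_b below -5.5 rad)) or ((value of joint platter_a above 5.5 rad or value of joint platter_a below -5.5 rad) and (value of joint platter_c above 5.5 rad or value of joint platter_c below -5.5 rad)) or ((value of joint platter_b above 5.5 rad or value of joint platter_b below -5.5 rad) and (value of joint platter_c above 5.5 rad or value of joint platter_c below -5.5 rad))) and (value of joint platter_a above 0.6 rad or value of joint platter_a below -0.6 rad) and (value of joint platter_b above 0.6 rad or value of joint platter_b below -0.6 rad) and (value of joint platter_c above 0.6 rad or value of joint platter_c below -0.6 rad)), for 0.1 s.
4. the turntable that binds (its platter within 5.5 rad of zero) stands wholly inside the repair tray (((y of turntable_a in the frame of repair_tray between -0.023 and 0.03 m and x of turntable_a in the frame of repair_tray between -0.035 and 0.035 m and height (world z) of turntable_a below 0.006 m and linear speed of turntable_a below 0.02 m/s and value of joint platter_a between -5.5 and 5.5 rad) or (y of turntable_b in the frame of repair_tray between -0.023 and 0.03 m and x of turntable_b in the frame of repair_tray between -0.035 and 0.035 m and height (world z) of turntable_b below 0.006 m and linear speed of turntable_b below 0.02 m/s and value of joint platter_b between -5.5 and 5.5 rad) or (y of turntable_c in the frame of repair_tray between -0.023 and 0.03 m and x of turntable_c in the frame of repair_tray between -0.035 and 0.035 m and height (world z) of turntable_c below 0.006 m and linear speed of turntable_c below 0.02 m/s and value of joint platter_c between -5.5 and 5.5 rad))), for 0.2 s.
At the end, for the whole second after the job is handed in: The binding turntable rests wholly inside the repair tray (foot at most 3 mm past the open edge); the dish lies flat on the still platter of a free-running turntable, centred within 8 mm; both free ones stand within 50 mm of where they started (((y of turntable_a in the frame of repair_tray between -0.023 and 0.03 m and x of turntable_a in the frame of repair_tray between -0.035 and 0.035 m and height (world z) of turntable_a below 0.006 m and linear speed of turntable_a below 0.02 m/s and value of joint platter_a between -5.5 and 5.5 rad) or (y of turntable_b in the frame of repair_tray between -0.023 and 0.03 m and x of turntable_b in the frame of repair_tray between -0.035 and 0.035 m and height (world z) of turntable_b below 0.006 m and linear speed of turntable_b below 0.02 m/s and value of joint platter_b between -5.5 and 5.5 rad) or (y of turntable_c in the frame of repair_tray between -0.023 and 0.03 m and x of turntable_c in the frame of repair_tray between -0.035 and 0.035 m and height (world z) of turntable_c below 0.006 m and linear speed of turntable_c below 0.02 m/s and value of joint platter_c between -5.5 and 5.5 rad)) and ((horizontal distance between dish and platter_a_top below 0.008 m and z of dish in the frame of platter_a_top between -0.003 and 0.004 m and velocity of joint platter_a between -0.15 and 0.15 rad/s and (value of joint platter_a above 5.5 rad or value of joint platter_a below -5.5 rad)) or (horizontal distance between dish and platter_b_top below 0.008 m and z of dish in the frame of platter_b_top between -0.003 and 0.004 m and velocity of joint platter_b between -0.15 and 0.15 rad/s and (value of joint platter_b above 5.5 rad or value of joint platter_b below -5.5 rad)) or (horizontal distance between dish and platter_c_top below 0.008 m and z of dish in the frame of platter_c_top between -0.003 and 0.004 m and velocity of joint platter_c between -0.15 and 0.15 rad/s and (value of joint platter_c above 5.5 rad or value of joint platter_c below -5.5 rad))) and (distance of each of turntable_a, turntable_b from where it was at the start of the episode below 0.05 m or distance of each of turntable_a, turntable_c from where it was at the start of the episode below 0.05 m or distance of each of turntable_b, turntable_c from where it was at the start of the episode below 0.05 m) and linear speed of dish below 0.02 m/s); the robot touches nothing.
It fails at once if a turntable is tipped by more than 0.25 rad or lifted 20 mm off the bench ((angle between turntable_a's own z axis and vertical above 0.25 rad or height (world z) of turntable_a above 0.02 m) or (angle between turntable_b's own z axis and vertical above 0.25 rad or height (world z) of turntable_b above 0.02 m) or (angle between turntable_c's own z axis and vertical above 0.25 rad or height (world z) of turntable_c above 0.02 m)).
It fails at once if a bystander (tally counter, dropper bottle, blue pen, box of cotton buds, bench timer) is moved by more than 30 mm (distance of any of tally_counter, dropper_bottle, blue_pen, cotton_buds, bench_timer from where it was at the start of the episode above 0.03 m).
It also fails if it takes over 72 s, if anything falls off the work surface, if the arm or the gripper's body presses on something with over 40 N, if the wrist force passes 120 N, or if a joint passes its speed limit or range.

ROBOT

A 7-joint arm with a two-finger parallel gripper is mounted at the origin on a cart in front of the work surface, level with it; the furniture and walls round the work are solid. World frame = base frame: x ahead of the robot, y to its left, z up, the work surface at z = 0. Lengths are in m, angles in rad, forces in N, time in s.
With the tool pointing down it reaches from about 0.4 to 0.85 m from the base axis. Payload 10.4 kg.
Tool frame: the origin (TCP) lies midway between the tips of the shut fingers; the grasp point (between the pads) lies 19 mm behind it; z points along the fingers, y is the line along which they close (so a half turn about z gives the same grasp; the last joint's range is limited). The gripper opens to 87 mm and grips with 3 to 60 N. Pads are 19 mm wide; open, the fingers measure 117 mm over their backs; the gripper's body (75 mm by 190 mm) begins 51 mm behind the grasp point.
Start: joints at [-1.239, 0.332, -0.065, 1.46, 0.022, 1.35, -0.088], TCP at [0.217, 0.586, 0.223] pointing down, gripper open.
Joint ranges: [-2.6, 2.6], [-0.5, 2.12], [-1.47, 1.34], [0.16, 2.42], [-1.27, 4.41], [0.06, 2.06], [-2.6, 2.6]. Speed limits (rad/s): [2.22, 2.22, 2.79, 2.79, 3.14, 3.14, 3.14].

INTERFACE

Orientations are given as a unit quaternion [x, y, z, w].
In Python, from bench import sensors, eyes, order gives the robot as it stands.
- The arm moves only by the tool arm_command, never from a script. Its argument "steps" is a list of rows, each an object with "rot": the turn, a rotation vector about the world's x, y, z in degrees, a list of three; "slide": the shift along the world's x, y, z in m, a list of three; "grip": the opening, from 0 (shut) to 1 (fully open). A call has exactly 8 rows; each row shifts and turns the commanded pose from where the row before left it; what a row does not reach is not made up. A row lasts 1/8 s, in which the tool goes at most 62.5 mm and 10.7 degrees, less where a joint would pass 70% of its speed; a pose out of reach is approached as far as the arm can. A call with a gripper value outside its range is refused whole. The fingers move at their own pace and stop on an object; "newtons" is the grip in N (left out, the last holds). Time passes only in rows, so rows that do not move let the fingers close, or fill a call up. It gives the time, the measured TCP pose, the force, the opening and the grip force at its end, in the units of the state.
- sensors.read_state(): the state, without advancing time (a new reading comes with each control period).
- eyes.camera(name): name is "side" or "top"; returns a dict with "pixels" (480x640x3 uint8, red, green, blue), "intrinsics" (3x3 intrinsics, pixels), "pose" (4x4, takes a point from camera to world coordinates). Camera axes: x right, y down, z forward; pixel columns grow to the right and rows downward; lengths in m; the calibration is good to about 2 mm. A picture is of the moment at which its call begins. There is no depth.
- order.close_job(): hands the job in; it is judged then, once.
Trained networks look in a picture, given as the dict that the camera call returned (one of the last four; its "shot" number tells which), for a name from the list of things; names that differ only in an ending like _2 or _b are one class to them, and where a whole thing is asked for, a point or a joint stands for the part that bears it (a point fixed in the world has none). Each returns a list of dicts, best first, with "conf" (0 to 1); they miss things now and then, are a little off and sometimes report something else, mostly with a low value. They report only what shows in the picture. A call takes as long as a camera call. They do not tell look-alikes from the thing itself.
- eyes.look_for(name, picture): "bbox" ([left, top, right, bottom] in pixels, round what is visible of it).
The state is a dict: "time": time; "joint_positions": joint angles; "joint_vel": joint speeds; "joint_torque": joint torques, N m; "ee_pos": TCP position; "eef_rot": TCP orientation; "ft_force": force on the tool from outside, world axes, zero at the start; "torque": the same for the moment, N m; "width": finger opening in m; "grip_force": force on a finger pad.
Only numpy, scipy, OpenCV 4.12 (cv2) and the standard library are available. Lean on these libraries where they do the work, as an engineer would, in place of code of your own. Each camera call takes 0.05 s, during which the arm holds its last target. There are 200 camera calls.

## Working session

There is one attempt and no reset: what is moved stays moved. The work goes in short steps, Python scripts to look and compute and a tool call to move; the robot and the scene stay as the last step left them, time stands still between calls to the robot, and variables do not carry over. Pictures are saved under pics/ and viewed, at most 10 in all, crops included, and the job is handed in when it is done.

Besides the shell and the picture viewer there is one more tool, called after "Call:" by a JSON object that holds its "fn" and its "kwargs", one argument or row to a line. arm_command: Moves the arm, as the interface text tells. Its arguments: {"type":"object","properties":{"steps":{"type":"array","items":{"type":"object","properties":{"rot":{"type":"array","items":{"type":"number"}},"slide":{"type":"array","items":{"type":"number"}},"grip":{"type":"number"}}}},"newtons":{"type":"number"}},"required":["steps"]}

```bash
mkdir -p pics; ls; python3 - <<'E'
from bench import sensors,eyes
import cv2,numpy as np
for n in('top','side'):
    p=eyes.camera(n); cv2.imwrite(f'pics/{n}0.png',p['pixels'][:,:,::-1])
    print(n,p['intrinsics'],p['pose'].round(4) if hasattr(p['pose'],'round') else p['pose'])
    for k in ['turntable_a','repair_tray','dish','dropper_bottle','bench_timer']:
        print(k,[(np.round(d['bbox']).tolist(),round(d['conf'],2)) for d in eyes.look_for(k,p)])
s=sensors.read_state(); print(s['time'],s['ee_pos'],s['eef_rot'],s['width'])
E
```

```text
pics
top [[606.05738285   0.         308.07654165]
 [  0.         606.05738285 234.4927479 ]
 [  0.           0.           1.        ]] [[-0.1183 -0.9671  0.2253  0.2773]
 [-0.993   0.1162 -0.0227 -0.0193]
 [-0.0043 -0.2263 -0.974   1.4443]
 [ 0.      0.      0.      1.    ]]
turntable_a [([298.0, 279.0, 343.0, 327.0], 0.87), ([357.0, 217.0, 403.0, 261.0], 0.85), ([212.0, 227.0, 258.0, 274.0], 0.73), ([281.0, 210.0, 328.0, 256.0], 0.58)]
repair_tray [([114.0, 286.0, 182.0, 361.0], 0.68)]
dish [([448.0, 245.0, 479.0, 268.0], 0.59), ([110.0, 283.0, 181.0, 364.0], 0.23)]
dropper_bottle [([251.0, 178.0, 272.0, 200.0], 0.61), ([176.0, 202.0, 199.0, 217.0], 0.5), ([359.0, 216.0, 406.0, 264.0], 0.2)]
bench_timer [([409.0, 173.0, 443.0, 206.0], 0.82)]
side [[472.25887179   0.         315.29583063]
 [  0.         472.25887179 239.43459393]
 [  0.           0.           1.        ]] [[-0.9992 -0.0094  0.0383  0.5407]
 [-0.0347  0.6682 -0.7432  0.8364]
 [-0.0186 -0.744  -0.668   0.8484]
 [ 0.      0.      0.      1.    ]]
turntable_a [([349.0, 225.0, 393.0, 266.0], 0.8), ([288.0, 279.0, 336.0, 328.0], 0.78), ([288.0, 226.0, 328.0, 271.0], 0.76), ([305.0, 186.0, 342.0, 228.0], 0.69)]
repair_tray [([337.0, 354.0, 432.0, 438.0], 0.84), ([303.0, 187.0, 341.0, 225.0], 0.24)]
dish [([336.0, 169.0, 352.0, 179.0], 0.61)]
dropper_bottle [([246.0, 314.0, 267.0, 350.0], 0.69)]
bench_timer [([276.0, 166.0, 301.0, 193.0], 0.61)]
0.6 [0.21712656 0.58607286 0.22256256] [1.76477083e-01 9.84304749e-01 1.39366769e-05 2.30495302e-06] 0.08695982439538145
```

View pics/top0.png

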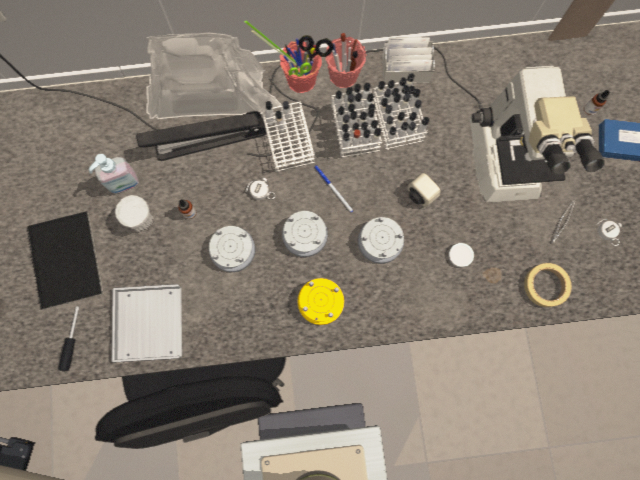

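View pics/side0.png

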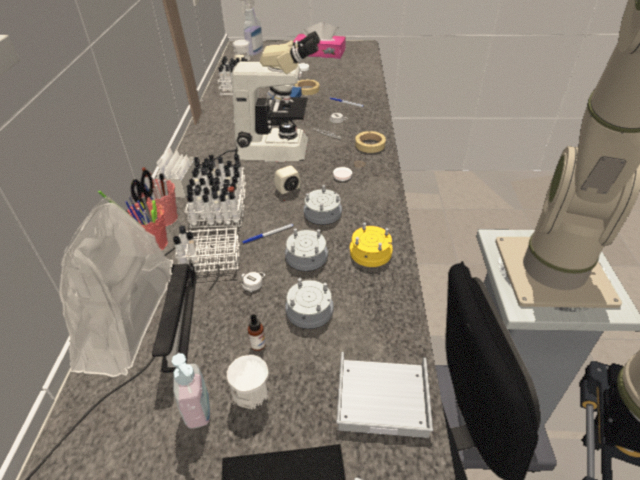

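The top view shows three grey turntables at (232,248), (305,233) and (381,240). The yellow look-alike is at (321,301). The dish is at (461,255) and the tray at (148,323), with its open end to the right. The pen, counter, bottle, cotton buds and timer lie above them. In the side view the grey turntables are at (310,302), (306,250) and (323,206), and the yellow one is at (371,246).

Next I fit a model to both views and check it with an overlay.

```bash
cat >h.py <<'E'
from bench import sensors,eyes
import cv2,numpy as np
from scipy.optimize import least_squares
class V:
    def __init__(s,n):
        s.n=n;s.p=eyes.camera(n);s.im=s.p['pixels'][:,:,::-1].copy();s.K=np.array(s.p['intrinsics']);s.T=np.linalg.inv(np.array(s.p['pose']))
    def proj(s,P):
        q=s.K@(s.T[:3,:3]@np.atleast_2d(P).T+s.T[:3,3:]);return (q[:2]/q[2]).T
    def ray(s,u,z):
        M=np.linalg.inv(s.T);d=M[:3,:3]@np.linalg.solve(s.K,[u[0],u[1],1]);c=M[:3,3];return c+d*(z-c[2])/d[2]
def circ(x,y,r,z,n=48):
    a=np.linspace(0,2*np.pi,n,False);return np.c_[x+r*np.cos(a),y+r*np.sin(a),0*a+z]
def tri(vs,us):
    A=[];b=[]
    for v,u in zip(vs,us):
        M=np.linalg.inv(v.T);d=M[:3,:3]@np.linalg.solve(v.K,[u[0],u[1],1]);d/=np.linalg.norm(d);Q=np.eye(3)-np.outer(d,d);A.append(Q);b.append(Q@M[:3,3])
    return np.linalg.solve(sum(A),sum(b))
def crop(v,x0,y0,x1,y1,k): return cv2.resize(v.im[y0:y1,x0:x1],None,fx=k,fy=k,interpolation=cv2.INTER_CUBIC)
E
python3 - <<'E'
from h import *
t,s=V('top'),V('side')
def fit(solid,bt,bs,x0):
    def f(p):
        r=[]
        for v,b in((t,bt),(s,bs)):
            q=v.proj(solid(p));r+=list(np.r_[q.min(0),q.max(0)]-np.array(b))
        return r
    o=least_squares(f,x0,loss='soft_l1');return o.x,np.abs(o.fun).max(),
tt=lambda p:np.r_[circ(p[0],p[1],.055,p[2]),circ(p[0],p[1],.055,p[2]+.02),circ(p[0],p[1],.05,p[2]+.048),circ(p[0],p[1],.045,p[2]+.06)]
di=lambda p:np.r_[circ(p[0],p[1],.029,p[2]),circ(p[0],p[1],.029,p[2]+.015)]
T=[d['bbox'] for d in eyes.look_for('turntable_a',t.p)];S=[d['bbox'] for d in eyes.look_for('turntable_a',s.p)]
c=lambda b:((b[0]+b[2])/2,(b[1]+b[3])/2)
out=[]
for b in T:
    best=min((fit(tt,b,bb,[*t.ray(c(b),.03)[:2],0]) for bb in S),key=lambda r:r[1]);out.append(best[0]);print('tt',c(b),best[0].round(4),round(best[1],2))
D=fit(di,eyes.look_for('dish',t.p)[0]['bbox'],eyes.look_for('dish',s.p)[0]['bbox'],[.5,-.3,0]);print('dish',D[0].round(4),D[1])
for u in[(113,288),(180,286),(114,362),(181,360)]:print('tray corner z=.03',t.ray(u,.03).round(3))
for n,u in dict(bottle=(186,208),buds=(133,212),tally=(261,190),pen1=(318,168),pen2=(351,210),timer=(424,190)).items():print(n,t.ray(u,.03).round(3))
np.save('tt.npy',np.array(out))
# overlay
A=crop(t,200,205,410,335,3.8);
for x,y,z in out:
    for r,h in((.055,.02),(.05,.048),(.031,.048)):
        q=((t.proj(circ(x,y,r,h))-[200,205])*3.8).astype(int);
        for a in q: cv2.circle(A,tuple(map(int,a)),1,(0,0,255),-1)
cv2.imwrite('pics/ov1.png',A)
B=np.hstack([crop(s,265,180,405,335,3.8),crop(s,330,160,360,185,3.8*155/25) [:589,:260]])
for x,y,z in out:
    for r,h in((.055,.02),(.05,.048),(.031,.048)):
        q=((s.proj(circ(x,y,r,h))-[265,180])*3.8).astype(int)
        for a in q: cv2.circle(B,tuple(map(int,a)),1,(0,0,255),-1)
cv2.imwrite('pics/ov2.png',B[:600,:800])
E
```

```text
tt (233.55, 250.55) [ 0.5935  0.1314 -0.0111] 2.62
tt (302.8, 232.10000000000002) [ 0.6117 -0.0405 -0.0014] 2.86
tt (379.35, 239.0) [ 0.5711 -0.2202  0.0116] 4.17
tt (319.79999999999995, 301.3) [ 0.4448 -0.0636 -0.0074] 3.44
dish [ 0.5121 -0.4161 -0.0106] 3.1705557953579273
tray corner z=.03 [0.531 0.418 0.03 ]
tray corner z=.03 [0.517 0.261 0.03 ]
tray corner z=.03 [0.36  0.424 0.03 ]
tray corner z=.03 [0.346 0.271 0.03 ]
bottle [0.705 0.234 0.03 ]
buds [0.71  0.362 0.03 ]
tally [0.729 0.049 0.03 ]
pen1 [ 0.768 -0.096  0.03 ]
pen2 [ 0.652 -0.162  0.03 ]
timer [ 0.681 -0.346  0.03 ]
```

View pics/ov1.png

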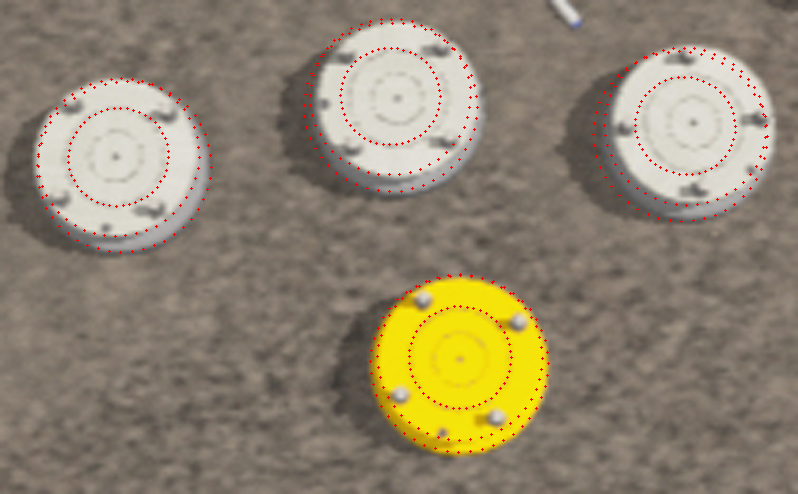

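View pics/ov2.png

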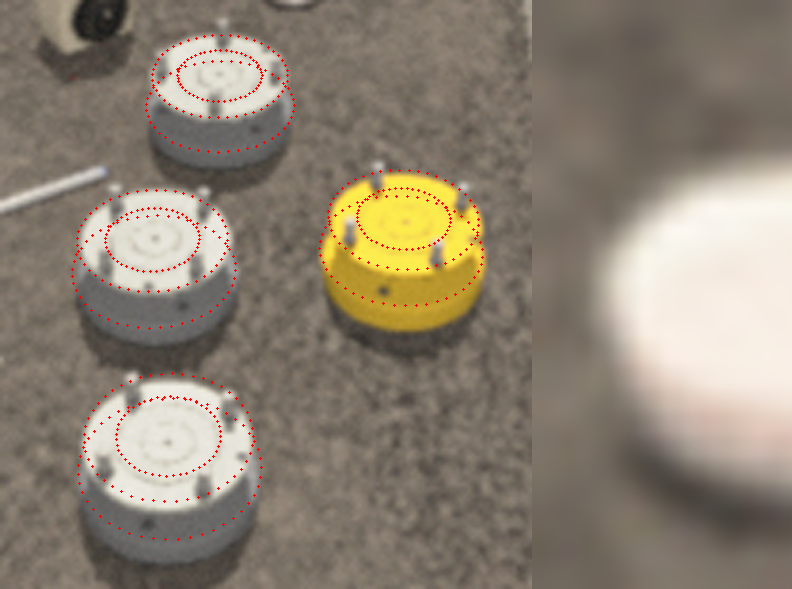

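The overlay shows the platters' centre dots clearly. In the top crop they are at (116,156), (397,98) and (693,122). In the side crop they are at (167,442), (155,239) and (219,74). I'll triangulate from these dots, which are sharper than the boxes.

```bash
python3 - <<'E'
from h import *
t,s=V('top'),V('side')
f=lambda u,o:(np.array(u)+.5)/3.8-.5+np.array(o)
posts=[[(203,497),(104,478),(230,427),(134,405)],[(115,216),(204,220),(196,275),(106,270)],[(222,48),(275,82),(214,115),(162,78)]]
for i,(a,b) in enumerate([((116,156),(167,442)),((397,98),(155,239)),((693,122),(219,74)),((460,358),(405,222))]):
    a=f(a,(200,205));b=f(b,(265,180))
    P=tri((t,s),(a,b));print(P.round(4),t.ray(a,.048)[:2].round(4),s.ray(b,.048)[:2].round(4))
    if i<3:
        c=s.ray(b,.048)
        for q in posts[i]:
            d=s.ray(f(q,(265,180)),.048)-c;print('   r',round(np.hypot(*d[:2])*1e3,1),'ang',round(np.degrees(np.arctan2(d[1],d[0])),1))
# dish: bright blob; both views
for v,(x0,y0,x1,y1) in((t,(435,235,490,280)),(s,(325,160,362,190))):
    m=(v.im[y0:y1,x0:x1].min(2)>185).astype(np.uint8);n,l,st,ce=cv2.connectedComponentsWithStats(m);k=1+st[1:,4].argmax();print(v.n,ce[k]+[x0,y0],st[k])
    v.u=ce[k]+[x0,y0]
print('dish top',tri((t,s),(t.u,s.u)).round(4),t.ray(t.u,.013),s.ray(s.u,.013))
cv2.imwrite('pics/tray.png',np.hstack([crop(t,100,275,200,375,4),crop(s,330,345,440,445,4)]))
E
```

```text
[0.5954 0.1339 0.0464] [0.5953 0.1337] [0.5951 0.1354]
   r 46.9 ang 118.7
   r 45.1 ang 38.6
   r 38.9 ang -161.4
   r 35.9 ang -53.8
[ 0.6114 -0.0437  0.0467] [ 0.6112 -0.0437] [ 0.6111 -0.0422]
   r 36.1 ang -38.8
   r 37.4 ang -148.7
   r 44.5 ang 129.6
   r 43.0 ang 45.0
[ 0.5735 -0.2245  0.0475] [ 0.574  -0.2246] [ 0.5729 -0.2236]
   r 32.3 ang -92.6
   r 42.3 ang 167.3
   r 48.7 ang 87.1
   r 42.2 ang 7.2
[ 0.4451 -0.0626  0.047 ] [ 0.4454 -0.0627] [ 0.4449 -0.0614]
top [461.33860045 254.32054176] [ 15   8  24  23 443]
side [342.13924051 172.09493671] [  8   7  19  11 158]
dish top [ 0.5156 -0.4129  0.0118] [ 0.51582014 -0.41262699  0.013     ] [ 0.51522561 -0.4108696   0.013     ]
```

View pics/tray.png

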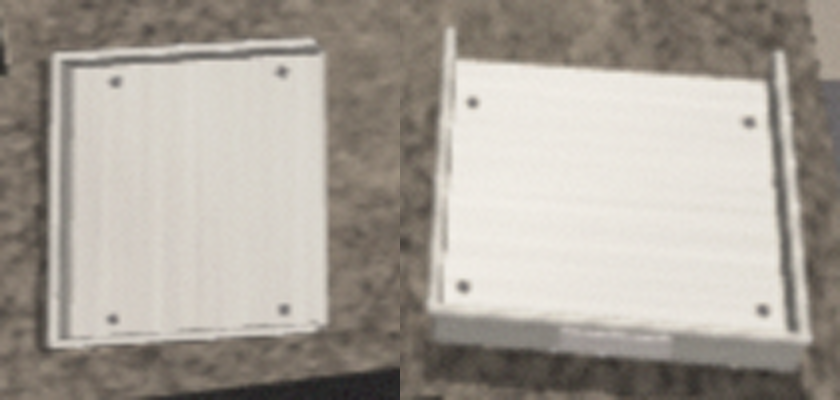

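The tray crop shows the floor screws at (115,82), (282,71), (285,310) and (113,319), and the open end on the right with no lip. Heights check out: platter tops measure 46–47 mm against 48, and the dish top 12 mm.

What could be taken for a turntable: T1 (232,248), T2 (305,233), T3 (381,240) and the yellow one (321,301). I leave the yellow one alone. The first flick is T1, at (.595,.134).

Call:
{"fn": "arm_command", "kwargs": {
  "steps": [
    {"slide":[0.033,-0.052,-0.006],"rot":[0,0,2.54],"grip":0},
    {"slide":[0.033,-0.052,-0.006],"rot":[0,0,2.54],"grip":0},
    {"slide":[0.033,-0.052,-0.006],"rot":[0,0,2.54],"grip":0},
    {"slide":[0.033,-0.052,-0.006],"rot":[0,0,2.54],"grip":0},
    {"slide":[0.033,-0.052,-0.006],"rot":[0,0,2.54],"grip":0},
    {"slide":[0.033,-0.052,-0.006],"rot":[0,0,2.54],"grip":0},
    {"slide":[0.033,-0.052,-0.006],"rot":[0,0,2.54],"grip":0},
    {"slide":[0.033,-0.052,-0.006],"rot":[0,0,2.54],"grip":0}
  ]
}}

```text
time: 2.0
ee_pos: [0.482, 0.1684, 0.1748]
eef_rot: [-0.001, 1.0, 0.0, 0.0]
ft_force: [0.8, 0.4, -0.8]
width: 0.0147
grip_force: 0.0
```

```bash
python3 - <<'E'
from h import *
t,s=V('top'),V('side')
A=[t.ray((np.array(u)+.5)/4-.5+[100,275],0) for u in[(115,82),(282,71),(285,310),(113,319)]]
B=[s.ray((np.array(u)+.5)/4-.5+[330,345],0) for u in[(463,287),(473,103),(749,122),(763,310)]]
B=[s.ray((np.array(u)-[400,0]+.5)/4-.5+[330,345],0) for u in[(463,287),(473,103),(749,122),(763,310)]]
for P in(A,B):
    P=np.array(P);print(P.round(4).tolist(),P.mean(0).round(4),[np.degrees(np.arctan2(*(d[[1,0]]))).round(1) for d in(P[0]-P[1],P[3]-P[2],P[0]-P[3],P[1]-P[2])])
print(sensors.read_state()['ee_pos'])
E
```

```text
[[0.5147, 0.3918, 0.0], [0.5094, 0.2921, 0.0], [0.3687, 0.2997, 0.0], [0.3755, 0.4002, 0.0]] [0.4421 0.346  0.    ] [np.float64(87.0), np.float64(86.1), np.float64(-3.4), np.float64(-3.1)]
[[0.5149, 0.3933, 0.0], [0.5085, 0.2934, 0.0], [0.3689, 0.3012, 0.0], [0.3748, 0.4011, 0.0]] [0.4418 0.3473 0.    ] [np.float64(86.3), np.float64(86.6), np.float64(-3.2), np.float64(-3.2)]
[0.48395215 0.16305342 0.17432914]
```

Call:
{"fn": "arm_command", "kwargs": {
  "steps": [
    {"slide":[0.03,-0.05,-0.02],"grip":0},
    {"slide":[0.03,-0.05,-0.02],"grip":0},
    {"slide":[0.0105,-0.01,-0.045],"grip":0},
    {"slide":[0,0,-0.034],"grip":0},
    {"grip":0},
    {"grip":0},
    {"slide":[0,0.01,0],"grip":0},
    {"slide":[0,0.01,0],"grip":0}
  ]
}}

```text
schema error: expected keys rot, slide, grip
```

Call:
{"fn": "arm_command", "kwargs": {
  "steps": [
    {"slide":[0.03,-0.05,-0.02],"rot":[0,0,0],"grip":0},
    {"slide":[0.03,-0.05,-0.02],"rot":[0,0,0],"grip":0},
    {"slide":[0.0105,-0.01,-0.045],"rot":[0,0,0],"grip":0},
    {"slide":[0,0,-0.034],"rot":[0,0,0],"grip":0},
    {"slide":[0,0,0],"rot":[0,0,0],"grip":0},
    {"slide":[0,0,0],"rot":[0,0,0],"grip":0},
    {"slide":[0,0.005,0],"rot":[0,0,0],"grip":0},
    {"slide":[0,0.01,0],"rot":[0,0,0],"grip":0}
  ]
}}

```text
time: 3.1
ee_pos: [0.5523, 0.0758, 0.0568]
eef_rot: [0.0, 1.0, 0.0, 0.001]
ft_force: [0.7, -0.6, 0.6]
width: 0.0003
grip_force: 0.0
```

Call:
{"fn": "arm_command", "kwargs": {
  "steps": [
    {"slide":[0,0.015,-0.001],"rot":[0,0,0],"grip":0},
    {"slide":[0,0.025,0],"rot":[0,0,0],"grip":0},
    {"slide":[0,0.032,0],"rot":[0,0,0],"grip":0},
    {"slide":[0,0.035,0],"rot":[0,0,0],"grip":0},
    {"slide":[-0.03,0.03,0],"rot":[0,0,0],"grip":0},
    {"slide":[-0.04,0,0.03],"rot":[0,0,0],"grip":0},
    {"slide":[0,-0.05,0.03],"rot":[0,0,0],"grip":0},
    {"slide":[0,-0.06,0],"rot":[0,0,0],"grip":0}
  ]
}}

```text
time: 4.1
ee_pos: [0.4827, 0.1036, 0.1171]
eef_rot: [-0.002, 1.0, 0.001, 0.002]
ft_force: [0.9, -1.0, 0.8]
width: 0.0006
grip_force: 0.0
```

```bash
cat >spin.py <<'E'
from h import *
C=[(.595,.134),(.611,-.043),(.573,-.224)]
vs=[V('side'),V('top'),V('side'),V('top')]
for i,(x,y) in enumerate(C):
    o=[]
    for a,b in((vs[0],vs[2]),(vs[1],vs[3])):
        q=a.proj(circ(x,y,.046,.05));q=np.r_[q,a.proj(circ(x,y,.046,.066))];m=np.zeros(a.im.shape[:2],np.uint8);cv2.fillConvexPoly(m,cv2.convexHull(q.astype(np.int32)),1)
        o.append(round(float(cv2.absdiff(a.im,b.im).max(2)[m>0].mean()),2))
    print('T',i+1,'diff side,top',o)
s=sensors.read_state();print(s['time'],s['ee_pos'],s['ft_force'])
import time;cv2.imwrite(f"pics/s{s['time']:.2f}.png",vs[2].im)
E
python3 spin.py
```

```text
T 1 diff side,top [2.26, 15.26]
T 2 diff side,top [2.41, 1.96]
T 3 diff side,top [2.45, 1.95]
4.3 [0.48167029 0.10222469 0.11491839] [-0.75591722  0.29046407  0.45996629]
```

```bash
python3 - <<'E'
import cv2,numpy as np,glob
f=sorted(glob.glob('pics/s4*.png'))[-1]
A=[cv2.resize(cv2.imread(p)[255:340,265:365],None,fx=4,fy=4,interpolation=2) for p in('pics/side0.png',f)]
cv2.imwrite('pics/cmp1.png',np.hstack(A))
E
```

```text
(no output)
```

View pics/cmp1.png

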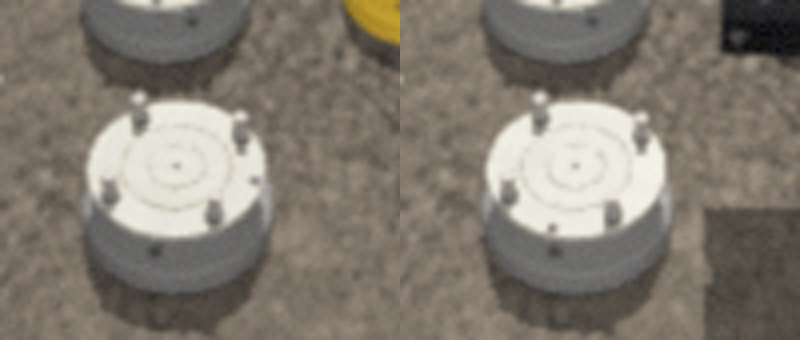

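The platter's rim mark moved from (254,180) to (152,228) in the crop, about a quarter turn. It has already stopped, so T1 binds. Next is T2.

Call:
{"fn": "arm_command", "kwargs": {
  "steps": [
    {"slide":[0.021,-0.054,0],"rot":[0,0,0],"grip":0},
    {"slide":[0.021,-0.054,0],"rot":[0,0,0],"grip":0},
    {"slide":[0.021,-0.054,0],"rot":[0,0,0],"grip":0},
    {"slide":[0.022,-0.054,0],"rot":[0,0,0],"grip":0},
    {"slide":[0.004,-0.001,-0.035],"rot":[0,0,0],"grip":0},
    {"slide":[0,0,-0.025],"rot":[0,0,0],"grip":0},
    {"slide":[0,0,0],"rot":[0,0,0],"grip":0},
    {"slide":[0,0.005,0],"rot":[0,0,0],"grip":0}
  ]
}}

```text
time: 5.3
ee_pos: [0.5714, -0.1091, 0.0554]
eef_rot: [-0.0, 1.0, -0.0, 0.0]
ft_force: [0.6, -0.3, -0.2]
width: 0.0001
grip_force: 0.0
```

Call:
{"fn": "arm_command", "kwargs": {
  "steps": [
    {"slide":[0,0.018,0],"rot":[0,0,0],"grip":0},
    {"slide":[0,0.028,0],"rot":[0,0,0],"grip":0},
    {"slide":[0,0.032,0],"rot":[0,0,0],"grip":0},
    {"slide":[-0.005,0.032,0],"rot":[0,0,0],"grip":0},
    {"slide":[-0.04,0.02,0],"rot":[0,0,0],"grip":0},
    {"slide":[0,0,0.06],"rot":[0,0,0],"grip":0},
    {"slide":[0.008,-0.055,0],"rot":[0,0,0],"grip":0},
    {"slide":[0,-0.055,0],"rot":[0,0,0],"grip":0}
  ]
}}

```text
time: 6.3
ee_pos: [0.5351, -0.0888, 0.1165]
eef_rot: [-0.002, 1.0, 0.001, 0.002]
ft_force: [0.0, -0.0, -0.2]
width: 0.0003
grip_force: 0.0
```

```bash
python3 spin.py
```

```text
T 1 diff side,top [3.91, 3.0]
T 2 diff side,top [20.02, 32.08]
T 3 diff side,top [9.25, 25.9]
6.5 [ 0.53392807 -0.08934511  0.11536185] [-0.58578315  1.32877634 -0.35700206]
```

Call:
{"fn": "arm_command", "kwargs": {
  "steps": [
    {"slide":[0,-0.05,0],"rot":[0,0,0],"grip":0},
    {"slide":[0,-0.012,-0.03],"rot":[0,0,0],"grip":0},
    {"slide":[0,0,-0.03],"rot":[0,0,0],"grip":0},
    {"slide":[0,0,0],"rot":[0,0,0],"grip":0},
    {"slide":[0,-0.02,0],"rot":[0,0,0],"grip":0},
    {"slide":[0,-0.03,0],"rot":[0,0,0],"grip":0},
    {"slide":[0,-0.032,0],"rot":[0,0,0],"grip":0},
    {"slide":[-0.01,-0.032,0],"rot":[0,0,0],"grip":0}
  ]
}}

```text
time: 7.5
ee_pos: [0.5256, -0.2651, 0.0564]
eef_rot: [-0.001, 1.0, 0.0, 0.001]
ft_force: [-0.3, -0.7, 0.9]
width: 0.0002
grip_force: 0.0
```

Call:
{"fn": "arm_command", "kwargs": {
  "steps": [
    {"slide":[-0.04,-0.03,0],"rot":[0,0,0],"grip":0},
    {"slide":[-0.03,0,0.05],"rot":[0,0,0],"grip":0},
    {"slide":[-0.03,0,0.05],"rot":[0,0,0],"grip":0},
    {"slide":[-0.02,0.04,0.02],"rot":[0,0,10],"grip":0.5},
    {"slide":[0,0.06,0],"rot":[0,0,10],"grip":1},
    {"slide":[0,0.06,0],"rot":[0,0,10],"grip":1},
    {"slide":[0,0.06,0],"rot":[0,0,10],"grip":1},
    {"slide":[0,0,0],"rot":[0,0,0],"grip":1}
  ]
}}

```text
time: 8.5
ee_pos: [0.4042, -0.0711, 0.1763]
eef_rot: [-0.347, 0.938, -0.0, 0.001]
ft_force: [0.5, -1.0, 1.2]
width: 0.0426
grip_force: 0.0
```

```bash
python3 spin.py; python3 - <<'E'
import cv2,numpy as np,glob
f=sorted(glob.glob('pics/s[0-9]*.png'))[-1];print(f)
cv2.imwrite('pics/cmp2.png',cv2.resize(cv2.imread(f)[160:345,240:410],None,fx=3.2,fy=3.2,interpolation=2))
E
```

```text
T 1 diff side,top [2.45, 1.93]
T 2 diff side,top [18.35, 14.22]
T 3 diff side,top [22.06, 15.06]
8.7 [ 0.40395096 -0.07642065  0.17540841] [-0.45681269 -0.26982945  0.26751714]
pics/s8.70.png
```

View pics/cmp2.png

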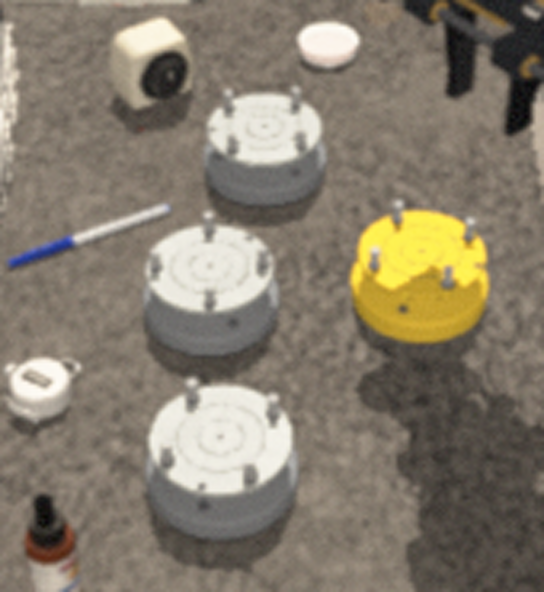

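T2 and T3 are still spinning. T1's rim mark has stayed at (202,487), so T1 is the one that binds. I'll cradle its foot between the open fingers and push it to the tray.

Call:
{"fn": "arm_command", "kwargs": {
  "steps": [
    {"slide":[0.0296,0.0205,0],"rot":[0,0,-10],"grip":1},
    {"slide":[0.0296,0.0205,0],"rot":[0,0,-10],"grip":1},
    {"slide":[0.0296,0.0205,0],"rot":[0,0,-10],"grip":1},
    {"slide":[0.0296,0.0205,0],"rot":[0,0,-10],"grip":1},
    {"slide":[0.0296,0.0205,0],"rot":[0,0,-10],"grip":1},
    {"slide":[0.0296,0.0205,0],"rot":[0,0,-10],"grip":1},
    {"slide":[0.0296,0.0205,0],"rot":[0,0,-10],"grip":1},
    {"slide":[0.0296,0.0205,0],"rot":[0,0,-10],"grip":1}
  ]
}}

```text
time: 9.7
ee_pos: [0.6418, 0.0873, 0.1748]
eef_rot: [0.346, 0.938, -0.0, 0.0]
ft_force: [0.1, -0.1, 0.5]
width: 0.0869
grip_force: 0.0
```

Call:
{"fn": "arm_command", "kwargs": {
  "steps": [
    {"slide":[0,0,-0.03],"rot":[0,0,-5.6],"grip":1},
    {"slide":[0,0,-0.045],"rot":[0,0,0],"grip":1},
    {"slide":[0,0,-0.045],"rot":[0,0,0],"grip":1},
    {"slide":[0,0,0],"rot":[0,0,0],"grip":1},
    {"slide":[0,0,0],"rot":[0,0,0],"grip":1},
    {"slide":[0,0,0],"rot":[0,0,0],"grip":1},
    {"slide":[0,0,0],"rot":[0,0,0],"grip":1},
    {"slide":[0,0,0],"rot":[0,0,0],"grip":1}
  ]
}}

```text
time: 10.7
ee_pos: [0.6408, 0.0882, 0.0553]
eef_rot: [0.388, 0.922, 0.0, 0.0]
ft_force: [0.1, 0.7, -0.3]
width: 0.0867
grip_force: 0.0
```

Call:
{"fn": "arm_command", "kwargs": {
  "steps": [
    {"slide":[0,0,-0.035],"rot":[0,0,0],"grip":1},
    {"slide":[0,0,-0.01],"rot":[0,0,0],"grip":1},
    {"slide":[-0.008,0.008,0],"rot":[0,0,0],"grip":1},
    {"slide":[-0.005,0.005,0],"rot":[0,0,0],"grip":1},
    {"slide":[-0.005,0.004,0],"rot":[0,0,0],"grip":1},
    {"slide":[-0.008,0.0035,0],"rot":[0,0,0],"grip":1},
    {"slide":[-0.0115,0.0047,0],"rot":[0,0,0],"grip":1},
    {"slide":[-0.0115,0.0047,0],"rot":[0,0,0],"grip":1}
  ]
}}

```text
time: 11.7
ee_pos: [0.5926, 0.1176, 0.0107]
eef_rot: [0.388, 0.922, 0.001, 0.002]
ft_force: [4.6, -1.3, -1.1]
width: 0.087
grip_force: 3.2
```

```bash
cat > loc.py <<'E'
from h import *
# T1 by model fit of detector boxes, dish-free: returns nearest to guess
import sys
g=np.array(list(map(float,sys.argv[1:3])))
s=V('side');t=V('top')
for v in(s,t):
    for d in eyes.look_for('turntable_a',v.p):
        b=d['bbox'];P=v.ray(((b[0]+b[2])/2,(b[1]+b[3])/2),.03);print(v.n,P[:2].round(3),round(d['conf'],2))
cv2.imwrite(sys.argv[3],s.im)
print(sensors.read_state()['ee_pos'],sensors.read_state()['ft_force'])
E
python3 loc.py .56 .15 pics/p1.png
```

```text
side [ 0.449 -0.048] 0.86
side [ 0.643 -0.031] 0.73
side [0.562 0.159] 0.57
side [ 0.536 -0.199] 0.54
top [ 0.609 -0.042] 0.87
top [ 0.444 -0.065] 0.79
top [ 0.574 -0.224] 0.66
[0.59147875 0.11821721 0.01019035] [ 0.62309391 -0.05574934  0.99862801]
```

Call:
{"fn": "arm_command", "kwargs": {
  "steps": [
    {"slide":[-0.0127,0.0051,0],"rot":[0,0,0],"grip":1},
    {"slide":[-0.0127,0.0051,0],"rot":[0,0,0],"grip":1},
    {"slide":[-0.0127,0.0051,0],"rot":[0,0,0],"grip":1},
    {"slide":[-0.0127,0.0051,0],"rot":[0,0,0],"grip":1},
    {"slide":[-0.0127,0.0051,0],"rot":[0,0,0],"grip":1},
    {"slide":[-0.0127,0.0051,0],"rot":[0,0,0],"grip":1},
    {"slide":[-0.0127,0.0051,0],"rot":[0,0,0],"grip":1},
    {"slide":[-0.0127,0.0051,0],"rot":[0,0,0],"grip":1}
  ]
}}

```text
time: 12.9
ee_pos: [0.4911, 0.1585, 0.0102]
eef_rot: [0.388, 0.922, 0.001, 0.001]
ft_force: [5.2, -2.7, -0.8]
width: 0.0872
grip_force: 3.7
```

Call:
{"fn": "arm_command", "kwargs": {
  "steps": [
    {"slide":[-0.0127,0.0051,0],"rot":[0,0,0],"grip":1},
    {"slide":[-0.0127,0.0051,0],"rot":[0,0,0],"grip":1},
    {"slide":[0,0,0],"rot":[0,0,0],"grip":1},
    {"slide":[-0.0055,-0.0045,0],"rot":[0,0,-9.54],"grip":1},
    {"slide":[-0.0062,-0.0037,0],"rot":[0,0,-9.54],"grip":1},
    {"slide":[-0.0067,-0.0025,0],"rot":[0,0,-9.54],"grip":1},
    {"slide":[-0.0071,-0.0013,0],"rot":[0,0,-9.54],"grip":1},
    {"slide":[-0.0072,-0.0002,0],"rot":[0,0,-9.54],"grip":1}
  ]
}}

```text
time: 13.9
ee_pos: [0.4316, 0.1567, 0.0095]
eef_rot: [0.729, 0.684, -0.0, -0.0]
ft_force: [1.2, 0.4, -0.6]
width: 0.0871
grip_force: 0.1
```

```bash
python3 loc.py .56 .15 pics/p2.png; python3 - <<'E'
import cv2
im=cv2.imread('pics/p2.png')[215:445,240:460];cv2.imwrite('pics/p2c.png',cv2.resize(im,None,fx=2.5,fy=2.5,interpolation=2))
E
```

```text
side [ 0.607 -0.035] 0.95
side [ 0.571 -0.23 ] 0.92
side [ 0.474 -0.055] 0.86
side [0.432 0.208] 0.76
side [ 0.571 -0.243] 0.56
side [0.436 0.195] 0.51
top [ 0.611 -0.037] 0.88
top [ 0.569 -0.222] 0.73
top [ 0.439 -0.064] 0.63
[0.43181602 0.1565661  0.00951816] [-0.01632643 -0.13386794 -0.15772523]
```

View pics/p2c.png

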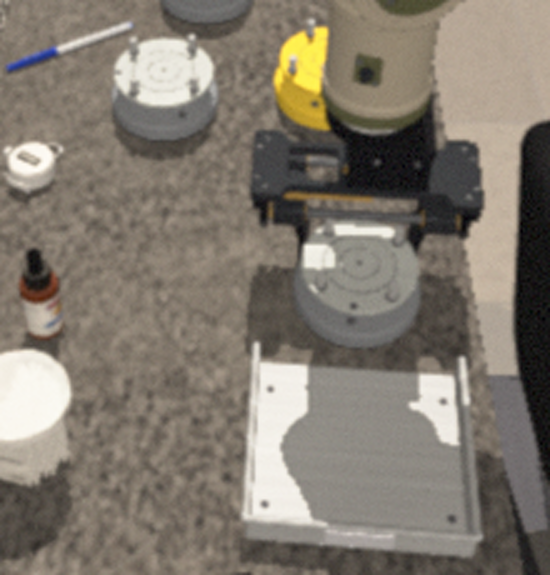

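Call:
{"fn": "arm_command", "kwargs": {
  "steps": [
    {"slide":[0.0007,0.0095,0],"rot":[0,0,0],"grip":1},
    {"slide":[0.0007,0.0138,0],"rot":[0,0,0],"grip":1},
    {"slide":[0.0007,0.0138,0],"rot":[0,0,0],"grip":1},
    {"slide":[0.0007,0.0138,0],"rot":[0,0,0],"grip":1},
    {"slide":[0.0007,0.0138,0],"rot":[0,0,0],"grip":1},
    {"slide":[0.0007,0.0138,0],"rot":[0,0,0],"grip":1},
    {"slide":[0.0007,0.0138,0],"rot":[0,0,0],"grip":1},
    {"slide":[0.0007,0.0138,0],"rot":[0,0,0],"grip":1}
  ]
}}

```text
time: 15.1
ee_pos: [0.4376, 0.2607, 0.0092]
eef_rot: [0.727, 0.687, -0.002, 0.001]
ft_force: [0.4, -10.3, 5.4]
width: 0.0871
grip_force: 4.8
```

Call:
{"fn": "arm_command", "kwargs": {
  "steps": [
    {"slide":[0.0007,0.0138,0],"rot":[0,0,0],"grip":1},
    {"slide":[0.0007,0.0138,0],"rot":[0,0,0],"grip":1},
    {"slide":[0.0007,0.01,0],"rot":[0,0,0],"grip":1},
    {"slide":[0,0.004,0],"rot":[0,0,0],"grip":1},
    {"slide":[0,0,0],"rot":[0,0,0],"grip":1},
    {"slide":[0,0,0],"rot":[0,0,0],"grip":1},
    {"slide":[0,-0.025,0],"rot":[0,0,0],"grip":1},
    {"slide":[0,-0.03,0],"rot":[0,0,0],"grip":1}
  ]
}}

```text
time: 16.1
ee_pos: [0.4394, 0.2481, 0.0094]
eef_rot: [0.726, 0.687, -0.0, -0.0]
ft_force: [0.3, -0.4, 0.1]
width: 0.087
grip_force: 0.0
```

```bash
python3 loc.py .56 .15 pics/p3.png; python3 - <<'E'
import cv2
im=cv2.imread('pics/p3.png')[160:445,240:460];cv2.imwrite('pics/p3c.png',cv2.resize(im,None,fx=2.1,fy=2.1,interpolation=2))
E
```

```text
side [ 0.608 -0.034] 0.89
side [ 0.567 -0.226] 0.78
side [0.441 0.352] 0.75
side [ 0.473 -0.049] 0.75
top [ 0.608 -0.04 ] 0.93
top [ 0.44  -0.068] 0.91
top [ 0.569 -0.222] 0.77
top [0.416 0.383] 0.37
[0.43957425 0.24859349 0.00966006] [ 0.19016538  0.10543071 -0.14838789]
```

View pics/p3c.png

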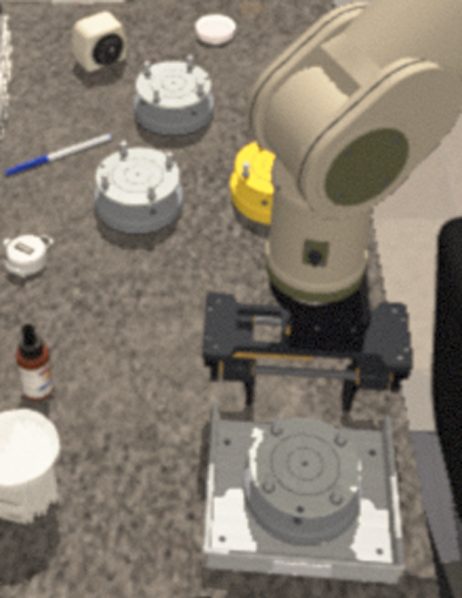

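T1 stands inside the tray; its centre dot is at (304,464) in the crop, at about (.441,.35), and both other turntables are still in place. Now the dish.

Call:
{"fn": "arm_command", "kwargs": {
  "steps": [
    {"slide":[0,-0.01,0.06],"rot":[0,0,0],"grip":1},
    {"slide":[0,-0.02,0.055],"rot":[0,0,0],"grip":1},
    {"slide":[0,-0.03,0.045],"rot":[0,0,0],"grip":1},
    {"slide":[0.0076,-0.06,0],"rot":[0,0,-8],"grip":1},
    {"slide":[0.0076,-0.06,0],"rot":[0,0,-8],"grip":1},
    {"slide":[0.0076,-0.06,0],"rot":[0,0,-8],"grip":1},
    {"slide":[0.0076,-0.06,0],"rot":[0,0,-8],"grip":1},
    {"slide":[0.0076,-0.06,0],"rot":[0,0,-8],"grip":1}
  ]
}}

```text
time: 17.3
ee_pos: [0.4778, -0.1118, 0.17]
eef_rot: [0.919, 0.395, 0.001, -0.0]
ft_force: [1.6, -0.4, 0.0]
width: 0.0873
grip_force: 0.0
```

Call:
{"fn": "arm_command", "kwargs": {
  "steps": [
    {"slide":[0.0076,-0.06,0],"rot":[0,0,0],"grip":1},
    {"slide":[0.0076,-0.06,0],"rot":[0,0,0],"grip":1},
    {"slide":[0.0076,-0.06,0],"rot":[0,0,0],"grip":1},
    {"slide":[0.0076,-0.06,0],"rot":[0,0,0],"grip":1},
    {"slide":[0.0076,-0.06,0],"rot":[0,0,0],"grip":1},
    {"slide":[0,0,-0.04],"rot":[0,0,0],"grip":1},
    {"slide":[0,0,-0.04],"rot":[0,0,0],"grip":1},
    {"slide":[0,0,-0.02],"rot":[0,0,0],"grip":1}
  ]
}}

```text
time: 18.3
ee_pos: [0.5152, -0.4094, 0.0672]
eef_rot: [0.918, 0.397, -0.001, -0.001]
ft_force: [0.1, 0.2, 0.0]
width: 0.0873
grip_force: 0.0
```

```bash
python3 - <<'E'
from h import *
t,s=V('top'),V('side')
def ref(v,P):  # centre dot: darkest small blob near projected guess
    u=v.proj(P)[0];x,y=np.round(u).astype(int);w=v.im[y-4:y+5,x-4:x+5].min(2).astype(float);w=np.clip(np.percentile(w,75)-w-12,0,None)
    Y,X=np.mgrid[-4:5,-4:5];return (np.array([x+(X*w).sum()/w.sum(),y+(Y*w).sum()/w.sum()]) if w.sum()>0 else u).round(2)
for n,P in dict(T2=(.611,-.043,.0475),T3=(.5735,-.2245,.0475)).items():
    us=[ref(v,P) for v in(t,s)];print(n,us,t.ray(us[0],.0475)[:2].round(4),s.ray(us[1],.0475)[:2].round(4))
print('T1',s.ray((304.5/2.1-.5+240,464.5/2.1-.5+160),.048))
e=sensors.read_state();print(e['time'],e['ee_pos'],e['eef_rot'],e['width'])
E
python3 spin.py
```

```text
T2 [array([304.73, 231.05]), array([304.48, 242.37])] [ 0.6096 -0.045 ] [ 0.6135 -0.0433]
T3 [array([380.69, 238.92]), array([323.14, 200.29])] [ 0.5693 -0.2208] [ 0.5704 -0.2188]
T1 [0.44129472 0.34493976 0.048     ]
18.4 [ 0.51508754 -0.40925653  0.06767156] [ 9.17850692e-01  3.96922877e-01 -7.53228122e-04 -1.33000283e-03] 0.08681688382727305
T 1 diff side,top [3.41, 2.55]
T 2 diff side,top [2.39, 1.88]
T 3 diff side,top [4.38, 3.46]
18.6 [ 0.51633018 -0.41099132  0.07139576] [-0.17200715 -0.18048267  0.49451874]
```

Call:
{"fn": "arm_command", "kwargs": {
  "steps": [
    {"slide":[0,-0.002,-0.04],"rot":[0,0,0],"grip":1},
    {"slide":[0,0,-0.024],"rot":[0,0,0],"grip":1},
    {"slide":[0,0,0],"rot":[0,0,0],"grip":1},
    {"slide":[0,0,0],"rot":[0,0,0],"grip":0.6},
    {"slide":[0,0,0],"rot":[0,0,0],"grip":0.6},
    {"slide":[0,0,0],"rot":[0,0,0],"grip":0.6},
    {"slide":[0,0,0],"rot":[0,0,0],"grip":0.6},
    {"slide":[0,0,0],"rot":[0,0,0],"grip":0.6}
  ],
  "newtons": 8
}}

```text
time: 19.6
ee_pos: [0.5157, -0.4126, 0.0061]
eef_rot: [0.918, 0.396, 0.0, 0.0]
ft_force: [-1.2, 0.8, 4.3]
width: 0.0581
grip_force: 8.0
```

Call:
{"fn": "arm_command", "kwargs": {
  "steps": [
    {"slide":[0,0,0.02],"rot":[0,0,0],"grip":0.6},
    {"slide":[0,0,0.045],"rot":[0,0,0],"grip":0.6},
    {"slide":[0,0,0.045],"rot":[0,0,0],"grip":0.6},
    {"slide":[0,0,0.02],"rot":[0,0,0],"grip":0.6},
    {"slide":[0,0,0],"rot":[0,0,0],"grip":0.6},
    {"slide":[0,0,0],"rot":[0,0,0],"grip":0.6},
    {"slide":[0,0,0],"rot":[0,0,0],"grip":0.6},
    {"slide":[0,0,0],"rot":[0,0,0],"grip":0.6}
  ]
}}

```text
time: 20.6
ee_pos: [0.5151, -0.4123, 0.1346]
eef_rot: [0.918, 0.396, -0.0, -0.001]
ft_force: [0.2, -0.8, -0.1]
width: 0.058
grip_force: 8.0
```

```bash
cat > posts.py <<'E'
from h import *
t,s=V('top'),V('side')
def ell(v,x,y,h=.0475):  # correct centre by maximising rim contrast of white platter
    g=v.im.min(2).astype(np.float32)
    S=lambda P:cv2.remap(g,*[c.astype(np.float32).reshape(-1,1) for c in v.proj(P).T],cv2.INTER_LINEAR).ravel()
    best=max(((S(circ(x+a,y+b,.047,h,72)).mean()-S(circ(x+a,y+b,.053,h,72)).mean(),x+a,y+b) for a in np.arange(-.01,.0101,.001) for b in np.arange(-.01,.0101,.001)))
    return best
def ang(v,x,y):
    g=v.im.mean(2).astype(np.float32);o=[]
    for a in range(0,90,2):
        P=[(x+.042*np.cos(np.radians(a+k)),y+.042*np.sin(np.radians(a+k)),z) for k in(0,90,180,270) for z in np.linspace(.05,.060,5)]
        u=v.proj(P);o.append(cv2.remap(g,*[c.astype(np.float32).reshape(-1,1) for c in u.T],cv2.INTER_LINEAR).mean())
    o=np.array(o);w=(o+np.roll(o,1)+np.roll(o,-1))/3;return 2*int(w.argmin()),round(float(np.median(w)-w.min()),1)
for n,x,y in(('T2',.611,-.043),('T3',.573,-.223)):
    for v in(t,s):
        r=ell(v,x,y);print(n,v.n,np.round(r,4),'post angle mod90',ang(v,r[1],r[2]),ang(v,x,y))
A=np.hstack([cv2.resize(t.im[205:275,345:495],(450,210),interpolation=2),cv2.resize(s.im[150:236,285:365],(320,344),interpolation=2)[:210*1]]) if 0 else None
a=cv2.resize(t.im[205:290,285:495],None,fx=2.6,fy=2.6,interpolation=2)
b=cv2.resize(s.im[150:285,275:370],None,fx=2.4,fy=2.4,interpolation=2)
H=max(a.shape[0],b.shape[0]);c=np.zeros((H,a.shape[1]+b.shape[1],3),np.uint8);c[:a.shape[0],:a.shape[1]]=a;c[:b.shape[0],a.shape[1]:]=b
print(c.shape);cv2.imwrite('pics/last.png',c);e=sensors.read_state();print(e['time'],e['ee_pos'],e['width'])
E
python3 posts.py; python3 spin.py
```

```text
T2 top [ 7.08904e+01  6.12000e-01 -4.30000e-02] post angle mod90 (22, 43.0) (24, 57.2)
T2 side [ 7.25337e+01  6.12000e-01 -4.10000e-02] post angle mod90 (26, 65.2) (24, 53.4)
T3 top [61.0106  0.573  -0.225 ] post angle mod90 (42, 46.5) (38, 57.3)
T3 side [48.0578  0.573  -0.223 ] post angle mod90 (38, 28.7) (38, 28.7)
(324, 774, 3)
20.7 [ 0.51523607 -0.41241646  0.13506614] 0.0580064334093382
T 1 diff side,top [3.27, 2.62]
T 2 diff side,top [2.34, 1.94]
T 3 diff side,top [2.94, 2.2]
20.9 [ 0.51537291 -0.41249092  0.13551117] [ 0.34053825 -0.76390504  0.23607755]
```

View pics/last.png

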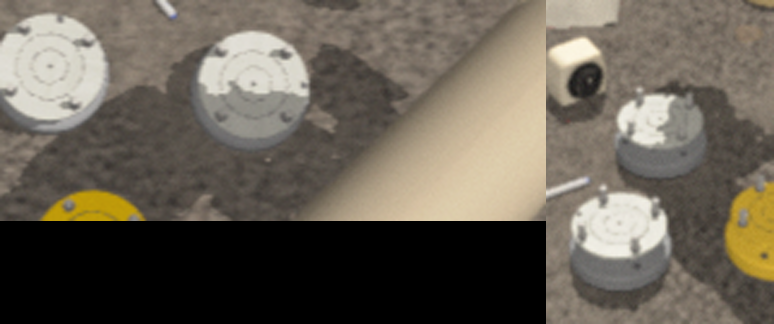

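The last view shows T3 at rest, with its centre dot at (253,84) and posts at (222,50), (287,54), (276,120) and (220,117). That puts the posts at about 40° mod 90, so the fingers will close along −5°, between them.

Call:
{"fn": "arm_command", "kwargs": {
  "steps": [
    {"slide":[0.0116,0.0376,0],"rot":[0,0,7.7],"grip":0.6},
    {"slide":[0.0116,0.0376,0],"rot":[0,0,7.7],"grip":0.6},
    {"slide":[0.0116,0.0376,0],"rot":[0,0,7.7],"grip":0.6},
    {"slide":[0.0117,0.0376,0],"rot":[0,0,7.7],"grip":0.6},
    {"slide":[0.0117,0.0376,0],"rot":[0,0,7.6],"grip":0.6},
    {"slide":[0,0,-0.03],"rot":[0,0,0],"grip":0.6},
    {"slide":[0,0,-0.025],"rot":[0,0,0],"grip":0.6},
    {"slide":[0,0,0],"rot":[0,0,0],"grip":0.6}
  ]
}}

```text
time: 21.9
ee_pos: [0.5725, -0.224, 0.0791]
eef_rot: [0.737, 0.676, -0.001, -0.001]
ft_force: [0.7, 0.8, -0.1]
width: 0.0581
grip_force: 8.0
```

```bash
python3 -c "
from bench import sensors
e=sensors.read_state();print(e['ee_pos'],e['eef_rot'],e['ft_force'])"
```

```text
[ 0.57247534 -0.22404297  0.07911548] [ 0.73674581  0.67616806 -0.00089996 -0.00124911] [ 0.684933    0.84041845 -0.14842755]
```

Call:
{"fn": "arm_command", "kwargs": {
  "steps": [
    {"slide":[0.001,0,-0.015],"rot":[0,0,0],"grip":0.6},
    {"slide":[0,0,-0.006],"rot":[0,0,0],"grip":0.6},
    {"slide":[0,0,-0.003],"rot":[0,0,0],"grip":0.6},
    {"slide":[0,0,-0.001],"rot":[0,0,0],"grip":0.6},
    {"slide":[0,0,0],"rot":[0,0,0],"grip":0.6},
    {"slide":[0,0,0],"rot":[0,0,0],"grip":0.8},
    {"slide":[0,0,0],"rot":[0,0,0],"grip":0.8},
    {"slide":[0,0,0],"rot":[0,0,0],"grip":0.8}
  ]
}}

```text
time: 22.9
ee_pos: [0.5747, -0.2245, 0.0557]
eef_rot: [0.737, 0.676, 0.0, 0.0]
ft_force: [-0.7, -0.4, 0.8]
width: 0.0688
grip_force: 0.0
```

Call:
{"fn": "arm_command", "kwargs": {
  "steps": [
    {"slide":[0,0,0],"rot":[0,0,0],"grip":0.8},
    {"slide":[0,0,0.02],"rot":[0,0,0],"grip":0.8},
    {"slide":[0,0,0.04],"rot":[0,0,0],"grip":0.8},
    {"slide":[0,0,0.05],"rot":[0,0,0],"grip":0.8},
    {"slide":[-0.04,-0.03,0.02],"rot":[0,0,0],"grip":0.8},
    {"slide":[-0.04,-0.04,0],"rot":[0,0,0],"grip":0.8},
    {"slide":[0,-0.05,0],"rot":[0,0,0],"grip":0.8},
    {"slide":[0,0,0],"rot":[0,0,0],"grip":0.8}
  ]
}}

```text
time: 23.9
ee_pos: [0.4926, -0.3489, 0.1874]
eef_rot: [0.739, 0.674, -0.0, 0.001]
ft_force: [-0.4, 0.4, 0.4]
width: 0.0697
grip_force: 0.0
```

```bash
python3 - <<'E'
from h import *
t,s=V('top'),V('side')
for v in(t,s):
    print(v.n,'dish',[(v.ray(((d['bbox'][0]+d['bbox'][2])/2,(d['bbox'][1]+d['bbox'][3])/2),.056)[:2].round(4),np.round(d['bbox'],1).tolist(),round(d['conf'],2)) for d in eyes.look_for('dish',v.p)[:3]])
    print('tt',[v.ray(((d['bbox'][0]+d['bbox'][2])/2,(d['bbox'][1]+d['bbox'][3])/2),.03)[:2].round(3) for d in eyes.look_for('turntable_a',v.p)])
    # dish rim fit on top face z=.063
    g=v.im.astype(np.float32)
    def S(P):return np.stack([cv2.remap(np.ascontiguousarray(g[:,:,c]),*[q.astype(np.float32).reshape(-1,1) for q in v.proj(P).T],cv2.INTER_LINEAR).ravel() for c in range(3)],1)
    b=[(float(np.abs(np.median(S(circ(.5735+a,-.2245+b,.0265,.063)),0)-S(circ(.5735+a,-.2245+b,.0315,.063))).mean()),round(a,4),round(b,4)) for a in np.arange(-.012,.0121,.0015) for b in np.arange(-.012,.0121,.0015)]
    print(sorted(b)[::-1][:4])
e=sensors.read_state();print(e['time'],e['ee_pos'],e['ft_force'],e['width'])
E
python3 spin.py
```

```text
top dish [(array([ 0.5729, -0.2251]), [368.9, 223.1, 396.5, 249.7], 0.73), (array([0.4344, 0.3323]), [126.0, 303.9, 172.3, 343.6], 0.62)]
tt [array([ 0.568, -0.225]), array([ 0.61 , -0.041]), array([ 0.703, -0.136]), array([ 0.442, -0.064]), array([0.435, 0.343])]
[(63.08108139038086, np.float64(-0.0015), np.float64(0.0015)), (61.46246337890625, np.float64(-0.0), np.float64(0.0015)), (61.27946090698242, np.float64(-0.0015), np.float64(-0.0)), (60.59490203857422, np.float64(-0.003), np.float64(0.0015))]
side dish [(array([ 0.5733, -0.2231]), [312.2, 189.3, 332.0, 204.5], 0.85)]
tt [array([ 0.568, -0.213]), array([ 0.61 , -0.041]), array([0.44 , 0.358]), array([ 0.436, -0.057])]
[(67.34320831298828, np.float64(-0.006), np.float64(-0.006)), (65.95723724365234, np.float64(-0.0045), np.float64(-0.0045)), (65.89559936523438, np.float64(-0.006), np.float64(-0.0075)), (65.86703491210938, np.float64(-0.0045), np.float64(-0.006))]
24.2 [ 0.4953309  -0.34325073  0.18585774] [-0.10587815 -0.69965562 -0.27291281] 0.06944733468129334
T 1 diff side,top [3.26, 2.57]
T 2 diff side,top [2.53, 2.07]
T 3 diff side,top [2.65, 1.94]
24.4 [ 0.49488275 -0.34394114  0.18563097] [0.61719736 0.51014107 0.01432403]
```

```bash
python3 -c "
from bench import order
print(order.close_job())"
```

```text
the job is handed in; nothing more can be done
None
```

I handed the job in at about 24 s with no verdict shown: T1 (the turntable nearest the tray) binds and stands in the repair tray. The dish lies still on free-running T3 (nearest the dish), about 2 mm off centre, and T2 and T3 are where they started. That both ran past 5.5 rad I inferred from their coasting and did not measure.

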